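# Close the gear unit's oil filler

## Robot

A 6-joint arm with a two-finger parallel gripper is mounted at the origin on the work surface. World frame = base frame: x ahead of the robot, y to its left, z up, the work surface at z = 0. Lengths are in m, angles in rad, forces in N, time in s.
With the tool pointing down it reaches from about 0.25 to 0.775 m from the base axis. Payload 4 kg.
Tool frame: the origin (TCP) lies on the centre line of the jaws, within the pads' length; the fingertips stand 14 mm ahead of it and the grasp point (between the pads) lies 5 mm behind it (robot.tcp_to_tips is the distance from the TCP to the fingertips, in m); z points along the fingers, y is the line along which they close (so a half turn about z gives the same grasp; the last joint's range is limited). The gripper opens to 94 mm and grips with 3 to 60 N. Pads are 16 mm wide; open, the fingers measure 119 mm over their backs; the gripper's body (75 mm by 177 mm) begins 78 mm behind the grasp point.
Start: joints at [-1.352, 0.087, 1.371, -0, 1.684, -0.103], TCP at [0.174, -0.522, 0.22] pointing down, gripper open.
Joint ranges: [-3.1, 3.1], [-0.76, 2.03], [0.27, 2.55], [-1.08, 4.22], [0.17, 2.65], [-2.57, 2.57]. Speed limits (rad/s): [2.79, 2.79, 3.14, 3.14, 3.14, 3.14].

## Interface

Orientations are given as [roll, pitch, yaw] about the fixed x, y, z axes, in that order (R = Rz(yaw) Ry(pitch) Rx(roll)).
In Python, from bench import robot gives the robot as it stands.
- The arm moves only by the tool carry_out, never from a script. Its argument "increments" is a list of rows, each a list of 3 entries, a list of its own where there are three numbers: the closure in counts, from 0 (fully open) to 255 (shut), then the shift along the tool's x, y, z in mm, then the turn about the tool's z in degrees. In form: [[fingers, [dx, dy, dz], twist], ...]. A call has 1 to 8 rows; each row shifts and turns the commanded pose from where the row before left it, along the tool's axes as they then stand; what a row does not reach is not made up. A row lasts 1/10 s, in which the tool goes at most 50 mm and 8.59 degrees, less where a joint would pass 70% of its speed; a pose out of reach is approached as far as the arm can. A call with a gripper value outside its range is refused whole. The fingers move at their own pace and stop on an object; the grip force is fixed at half the most. Time passes only in rows, so rows that do not move let the fingers close. It gives the time, the measured TCP pose, the force, the opening and the grip force at its end, in the units of the state.
- robot.get_obs(): the state, without advancing time (a new reading comes with each control period).
- robot.snapshot(name): name is "side" or "top" or "wrist"; returns the picture (400x640x3 uint8, blue, green, red); there is no depth.
- robot.get_calibration(name): a dict with "vfov" (degrees; the focal length in pixels is half the picture's height over the tangent of half this angle, whatever the lens; pixels are square), "cx", "cy" (the principal point, pixels), "T" (4x4, takes a point from camera to world coordinates). Camera axes: x right, y down, z forward; pixel columns grow to the right and rows downward; lengths in m; the calibration is good to about 2 mm. A picture is of the moment at which its call begins: read the wrist's pose just before it. get_calibration takes no time and is no camera call; for the wrist camera it gives the pose at the moment of the call.
- robot.close_job(): hands the job in; it is judged then, once.
The state is a dict: "time": time; "joint_positions": joint angles; "qvel": joint speeds; "joint_torque": joint torques, N m; "tool_pos": TCP position; "ee_rot": TCP orientation; "wrist_force": force on the tool from outside, world axes, zero at the start; "wrist_torque": the same for the moment, N m; "width": finger opening in m; "finger_force": force on a finger pad.
Only numpy, scipy, OpenCV 4.12 (cv2) and the standard library are available. Lean on these libraries where they do the work, as an engineer would, in place of code of your own. Each camera call takes 0.05 s, during which the arm holds its last target. There are 200 camera calls.

## Task

Close the oil filler of the gear unit: fetch the yellow filler cap, set it squarely on the leaning filler neck, feel for the thread start by turning it backward (anticlockwise) until it drops a little, then screw it on clockwise until it sits fully down on the rim of the neck, without forcing it. Let go of it, and leave the other things on the bench where they lie.

Things in the scene. Friction and masses are not known exactly. Their poses are not given: they have to be found in the camera images.
- cap_mid (a point): Yellow screw cap, loose, standing open end down: round, ribbed, 58 mm across, 26.5 mm high, with a grip bar across its top 52 long, 14 wide, 26 high (52.5 mm overall, about 90 g). Point on its axis half-way up, 26.25 mm above its open end (0.25 mm below the foot of the bar). z: from open end to bar; x: along the bar.
- cap_open (a point): Centre of the cap's open end, 26.25 mm below cap_mid, axes alike. The bore is 49 mm wide and 21.75 mm deep. Three lugs 120 degrees apart (one on +x) stick 5 mm inward at the very edge, each 3.5 mm thick and wide; their undersides are level with this point.
- neck_mouth (a point): Aluminium filler neck on the sloping front of the grey gear unit, fixed. Point: centre of the mouth, on its flat rim. z: out of the neck along its axis, which leans 30 degrees from vertical to the unit's front; y: level. Tube 36 mm wide, tapered to 30 over the last 3 mm; it fits inside the cap's lugs with 1.5 mm play all round.
- neck_ridges (a point): On the neck's axis 9.5 mm below its mouth, level with the tops of three thread ridges (oiled, right-handed, 46 mm across, 82 degrees long each). At its clockwise tail each ends in a stop rib reaching up to 3.5 mm below the mouth; then follows a 27 degree entry gap. Their angle round the neck varies and is not given. Lugs on the ridges: cap_mid is 16.75 mm out from neck_mouth; on the ribs 22.75 mm.
- neck_start (a point): On the neck's axis 17 mm below its mouth: floor of the gaps. Lugs resting on ridges cannot be screwed forward, the ribs stop them. Turned backward (anticlockwise seen from outside) by at most 87 degrees (105 from on the ribs) they drop 7.5 mm off the ridge heads into the gaps, cap_mid then 9.25 mm out. Now and then a cap drops in at once. Back beyond that the ribs stop it.
- neck_home (a point): On the neck's axis 21.75 mm below its mouth: where the cap's open end is when it is home. Turned clockwise from the drop, lugs run under the ridges and the cap sinks 0.073 mm per degree; after 70 to 87 degrees it sits on the rim (cap_mid 4.5 mm out), about 12 degrees more and it stops at the ribs. Self-holding. Over 80 N between cap and neck counts as forcing it.
- gearbox: Grey gear unit on a steel plate 200 x 250 x 12 mm, fixed. Origin: centre of the plate's underside; x away from its front, z up. Case 156 mm deep, 194 wide, 151 high; shafts stick out along y to 152 mm from the origin. The neck's mouth is at (-62, -18, 171) mm in this frame.
- gear_mid (a point): Bystander: steel gear wheel lying flat, 68 mm in diameter, 22 mm high. Point at its centre.
- bearing_mid (a point): Bystander: ball bearing lying flat, 62 mm in diameter, 16 mm high. Point at its centre.
- screwdriver: Bystander: screwdriver lying on the bench, handle towards its -x.
- spanner: Bystander: open-ended spanner lying on the bench.
- bolt_a: Bystander: hexagon bolt standing on its head, 18 mm across, 35 mm high.
- bolt_b: Bystander: hexagon bolt standing on its head, 18 mm across, 35 mm high.
- calliper: Bystander: digital calliper lying on the bench, 200 mm long.
Things that resemble listed ones, but are neither listed nor needed, are in the scene too. Of the things that look like the part that bears cap_mid, take the one that is farthest to the robot's left at the start.

How it is judged:
By the outcome, as a careful person would: the job done as asked, in the order asked, and still so for the second after the job is handed in, with the robot touching nothing.
It also fails if it takes over 61 s, if anything falls off the work surface, if the arm or the gripper's body presses on something with over 40 N, if the wrist force passes 120 N, or if a joint passes its speed limit or range.

## Working session

There is one attempt and no reset: what is moved stays moved. The work goes in short steps, Python scripts to look and compute and a tool call to move; the robot and the scene stay as the last step left them, time stands still between calls to the robot, and variables do not carry over. Pictures are saved under pics/ and viewed, at most 10 in all, crops included, and the job is handed in when it is done.

Besides the shell and the picture viewer there is one more tool, called after "Call:" as name(argument=value, ...) on one line, values as JSON. carry_out: Moves the arm, as the interface text tells. Its arguments: {"type":"object","properties":{"increments":{"type":"array","items":{"type":"array"}}},"required":["increments"]}

```bash
mkdir -p pics; ls; python3 - <<'E'
from bench import robot
import cv2,numpy as np
for n in("top","side"):
    cv2.imwrite(f"pics/{n}0.png",robot.snapshot(n)); c=robot.get_calibration(n); print(n,c["vfov"],c["cx"],c["cy"],np.round(c["T"],4).tolist(),[k for k in c])
print(robot.get_obs())
E
```

```text
pics
top 44.3256574651635 318.4491911927356 204.7887033378559 [[0.0127, -0.9936, 0.112, 0.4192], [-0.9998, -0.011, 0.0158, 0.056], [-0.0145, -0.1122, -0.9936, 1.4336], [0.0, 0.0, 0.0, 1.0]] ['vfov', 'cx', 'cy', 'T']
side 46.397269165537445 316.3161804002831 199.96954838294613 [[0.9257, -0.2195, 0.3081, 0.1936], [-0.3777, -0.4905, 0.7853, -0.859], [-0.0213, -0.8434, -0.5369, 0.7488], [0.0, 0.0, 0.0, 1.0]] ['vfov', 'cx', 'cy', 'T']
{'time': 0.1, 'joint_positions': array([-1.35212409e+00,  8.79136621e-02,  1.37203164e+00, -6.97358755e-06,
        1.68362617e+00, -1.03088798e-01]), 'qvel': array([ 2.17965678e-04, -2.28316348e-03, -4.61626671e-03,  4.86430153e-05,
        5.79137873e-05,  1.12801590e-04]), 'joint_torque': array([ 2.00540329e-03, -3.41253269e+01, -3.03300512e+01,  7.20072258e-02,
        3.04443925e-02, -9.87595422e-05]), 'tool_pos': array([ 0.173832  , -0.52133334,  0.21843967]), 'ee_rot': array([-3.13962363e+00, -1.96738471e-04,  3.21760064e-01]), 'wrist_force': array([-1.09826007,  0.86649327, -0.10223412]), 'wrist_torque': array([0.04053415, 0.0369681 , 0.00417074]), 'finger_force': 0.0, 'width': 0.09395089771916618}
```

View pics/top0.png

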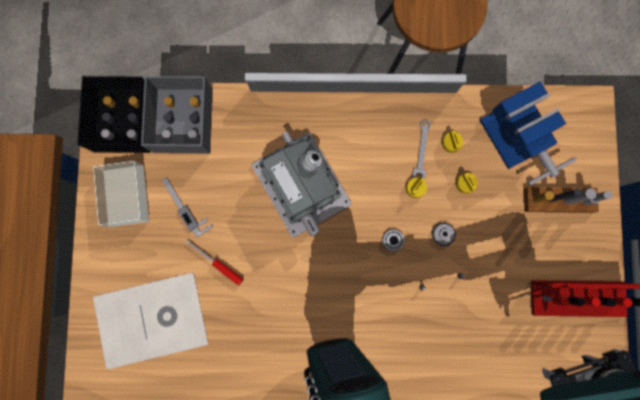

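View pics/side0.png

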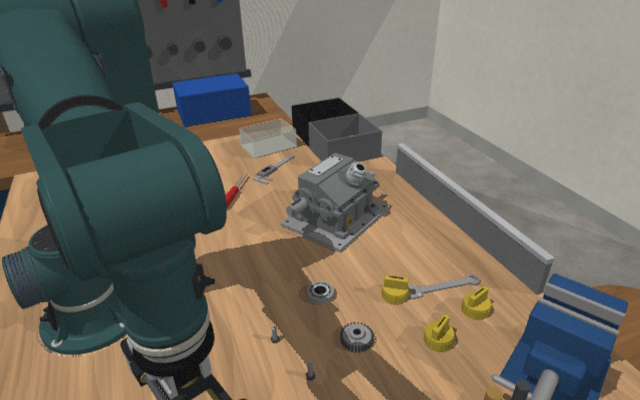

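View pics/crop.png

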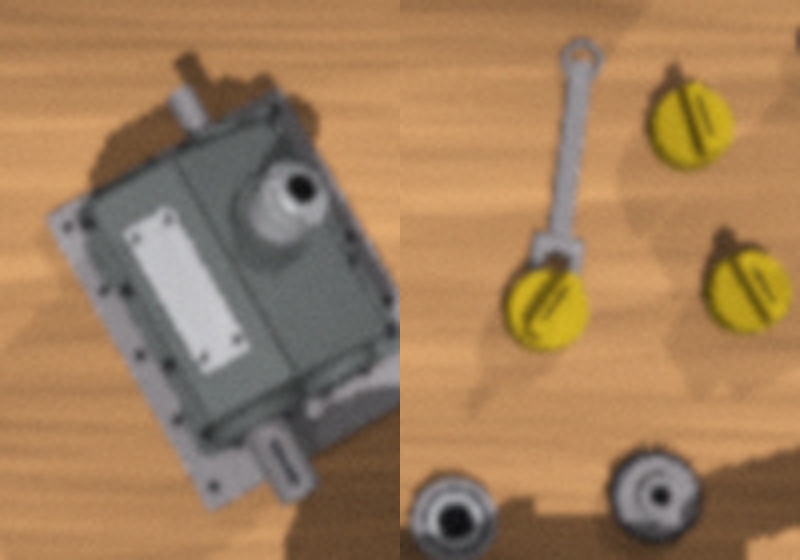

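Call:
carry_out(increments=[[0,[40,0,0],0],[0,[40,0,0],0],[0,[40,0,0],0]])

```text
time: 0.4
tool_pos: [0.2886, -0.4832, 0.2189]
ee_rot: [-3.141, 0.0, 0.321]
wrist_force: [0.1, 0.1, -0.1]
width: 0.0941
finger_force: 0.0
```

Call:
carry_out(increments=[[0,[10,48,0],0],[0,[10,48,0],0],[0,[10,48,0],0],[0,[10,48,0],0],[0,[10,48,0],0],[0,[10,48,0],0],[0,[10,48,0],0],[0,[10,48,0],0]])

```text
time: 1.2
tool_pos: [0.4464, -0.7573, 0.1808]
ee_rot: [3.085, -0.013, 0.322]
wrist_force: [-0.5, 0.4, 0.3]
width: 0.094
finger_force: 0.0
```

```bash
python3 -c "
from bench import robot
print(robot.get_obs())"
```

```text
{'time': 1.2, 'joint_positions': array([-1.10429379,  0.91573386,  0.27723973,  0.00472817,  1.8910877 ,
        0.14637769]), 'qvel': array([ 0.0009948 ,  0.085729  , -0.02566472,  0.02073211, -0.46724904,
        0.00571119]), 'joint_torque': array([-5.00491515e-03, -6.21345448e+01, -2.91862375e+01,  7.13740219e-02,
        1.65750096e-01, -4.73577365e-04]), 'tool_pos': array([ 0.44639666, -0.75725503,  0.18083743]), 'ee_rot': array([ 3.0853114 , -0.01273514,  0.32210108]), 'wrist_force': array([-0.53064848,  0.40523516,  0.26388546]), 'wrist_torque': array([ 0.08319649,  0.01186471, -0.02065031]), 'finger_force': 0.0, 'width': 0.09399637360685131}
```

```bash
cat > h.py <<'E'
from bench import robot
import numpy as np, cv2
from scipy.spatial.transform import Rotation as R
def ray(n,u,v,c=None):
    c=c or robot.get_calibration(n); f=200/np.tan(np.radians(c["vfov"]/2)); T=np.array(c["T"])
    return T[:3,3], T[:3,:3]@np.array([(u-c["cx"])/f,(v-c["cy"])/f,1])
def onz(n,u,v,z,c=None):
    o,d=ray(n,u,v,c); return o+d*(z-o[2])/d[2]
def proj(n,p,c=None):
    c=c or robot.get_calibration(n); f=200/np.tan(np.radians(c["vfov"]/2)); T=np.array(c["T"])
    q=(np.atleast_2d(p)-T[:3,3])@T[:3,:3]; return q[:,:2]/q[:,2:]*f+[c["cx"],c["cy"]]
E
python3 - <<'E'
from h import *
P=[onz("top",*p,.012) for p in((252.5,163.75),(293,237),(309.5,132.5),(350,203))]
print(np.round(P,4)); 
e=P[1]-P[0]; print("edges",[np.linalg.norm(P[i]-P[j]) for i,j in((0,1),(0,2),(2,3),(1,3))])
for i,j in((1,0),(3,2)): d=P[i]-P[j];print("dir long",np.degrees(np.arctan2(d[1],d[0])))
for i,j in((2,0),(3,1)): d=P[i]-P[j];print("dir front",np.degrees(np.arctan2(d[1],d[0])))
print("center",np.mean(P,0)); print("mouth",onz("top",315,156.7,.171))
for p in((416.75,187.5),(453,141.3),(467,182.5)):print("cap",onz("top",*p,.02))
# bar direction px
a=onz("top",380+132/4,110+330/4,.0525);b=onz("top",380+163/4,110+280/4,.0525);print("bar",np.degrees(np.arctan2(*(b-a)[1::-1])),np.linalg.norm(b-a))
T=robot.get_calibration("wrist");print(np.round(T["T"],3).tolist(),T["vfov"],T["cx"],T["cy"])
o=robot.get_obs();M=R.from_euler("xyz",o["ee_rot"]).as_matrix();print(np.round(M,3))
E
```

```text
[[ 0.699   0.2746  0.012 ]
 [ 0.4848  0.1511  0.012 ]
 [ 0.7948  0.1079  0.012 ]
 [ 0.5857 -0.0132  0.012 ]]
edges [np.float64(0.24725453486892846), np.float64(0.1922258957099869), np.float64(0.24160201603219444), np.float64(0.19282112615963234)]
dir long -150.04256951743952
dir long -149.9191197125885
dir front -60.12601646369742
dir front -58.4457693740856
center [0.64108411 0.13009773 0.012     ]
mouth [0.6880883  0.08673279 0.171     ]
cap [ 0.63217365 -0.20601031  0.02      ]
cap [ 0.77001957 -0.31319532  0.02      ]
cap [ 0.64835688 -0.35144355  0.02      ]
bar -31.689232846613052 0.04236500324928471
[[0.314, -0.931, -0.186, 0.502], [-0.948, -0.296, -0.119, -0.729], [0.056, 0.213, -0.975, 0.347], [0.0, 0.0, 0.0, 1.0]] 63.86095951259889 322.44224260628135 199.69747389832722
[[ 0.948  0.315  0.03 ]
 [ 0.317 -0.947 -0.049]
 [ 0.013  0.056 -0.998]]
```

Call:
carry_out(increments=[[0,[-10,-48,-4],0],[0,[-10,-48,-4],0],[0,[-10,-48,-4],0],[0,[-10,-48,-4],0],[0,[-10,-48,-4],0],[0,[-10,-48,-4],0],[0,[-10,-48,-4],0],[0,[-10,-48,-4],0]])

```text
time: 2.0
tool_pos: [0.2565, -0.4312, 0.1958]
ee_rot: [3.077, -0.014, 0.322]
wrist_force: [-0.2, -0.4, 0.3]
width: 0.0942
finger_force: 0.0
```

```bash
cat > st.py <<'E'
from h import *
o=robot.get_obs()
M=R.from_euler("xyz",o["ee_rot"]).as_matrix(); z=M[:,2]
print(o["time"],"q",np.round(o["joint_positions"],4).tolist(),"p",np.round(o["tool_pos"],4),"rpy",np.round(o["ee_rot"],4),"tilt",round(np.degrees(np.arccos(-z[2])),2),"dir",round(np.degrees(np.arctan2(z[1],z[0])),1))
print("f",np.round(o["wrist_force"],2),"t",np.round(o["wrist_torque"],2),"w",round(o["width"],4),round(o["finger_force"],2))
E
python3 st.py
```

```text
2.0 q [-1.1523, -0.0647, 1.5722, 0.0076, 1.5683, 0.0968] p [ 0.2565 -0.4312  0.1958] rpy [ 3.0769 -0.0139  0.3223] tilt 3.79 dir -59.4
f [-0.17 -0.42  0.34] t [0.02 0.03 0.04] w 0.0942 0.0
```

Call:
carry_out(increments=[[0,[-10,-48,-3],0],[0,[-10,-48,-3],0],[0,[-10,-48,-3],0],[0,[-10,-48,-3],0],[0,[-10,-48,-3],0],[0,[-10,-48,-3],0]])

```text
time: 2.6
tool_pos: [0.1164, -0.1889, 0.1952]
ee_rot: [3.097, -0.011, 0.323]
wrist_force: [-13.9, 41.7, 13.8]
width: 0.0942
finger_force: 0.0
```

```bash
python3 st.py
```

```text
2.6 q [-1.297, -0.7576, 2.026, 0.0135, 1.8291, -0.0451] p [ 0.1164 -0.1889  0.1952] rpy [ 3.097  -0.0109  0.3229] tilt 2.63 dir -57.7
f [-13.94  41.73  13.83] t [2.07 0.81 0.4 ] w 0.0942 0.0
```

Call:
carry_out(increments=[[0,[0,0,0],0],[0,[-4,-20,0],0],[0,[-4,-20,0],0]])

```text
time: 2.9
tool_pos: [0.1136, -0.1827, 0.1982]
ee_rot: [3.117, -0.004, 0.322]
wrist_force: [0.4, -0.4, 0.4]
width: 0.0938
finger_force: 0.0
```

```bash
python3 st.py
```

```text
2.9 q [-1.2887, -0.7561, 2.0192, 0.0052, 1.8537, -0.0382] p [ 0.1136 -0.1827  0.1982] rpy [ 3.1166 -0.004   0.3219] tilt 1.45 dir -62.5
f [ 0.41 -0.41  0.41] t [ 0.05 -0.02  0.02] w 0.0938 0.0
```

Call:
carry_out(increments=[[0,[-4,-24,0],0],[0,[-4,-24,0],0],[0,[0,0,0],0]])

```text
time: 3.2
tool_pos: [0.111, -0.1703, 0.2015]
ee_rot: [-3.134, 0.004, 0.323]
wrist_force: [0.5, 0.3, 0.3]
width: 0.0937
finger_force: 0.0
```

```bash
python3 st.py
```

```text
3.2 q [-1.2678, -0.7562, 2.0123, -0.0048, 1.8933, -0.0214] p [ 0.111  -0.1703  0.2015] rpy [-3.1336  0.0044  0.3229] tilt 0.52 dir 137.2
f [0.53 0.29 0.26] t [-0.04  0.02  0.01] w 0.0937 0.0
```

Call:
carry_out(increments=[[0,[30,12,0],0],[0,[46,19,-4],0],[0,[46,19,-4],0],[0,[46,19,-4],0],[0,[46,19,-4],0],[0,[46,19,-4],0],[0,[46,19,0],0],[0,[46,19,0],0]])

```text
time: 4.0
tool_pos: [0.4931, -0.1964, 0.2179]
ee_rot: [-3.133, 0.004, 0.323]
wrist_force: [0.1, -0.2, 1.1]
width: 0.0941
finger_force: 0.0
```

Call:
carry_out(increments=[[0,[46,19,0],0],[0,[46,20,0],0],[0,[20,8,0],8.5],[0,[0,0,0],8.5],[0,[0,0,0],8.5],[0,[0,0,0],8.5],[0,[0,0,0],8.5],[0,[0,0,0],8.0]])

```text
time: 4.8
tool_pos: [0.6119, -0.2058, 0.2167]
ee_rot: [-3.139, 0.01, -0.565]
wrist_force: [0.2, 0.2, -0.1]
width: 0.0942
finger_force: 0.0
```

```bash
python3 st.py; python3 - <<'E'
from h import *
c=robot.get_calibration("wrist"); im=robot.snapshot("wrist"); cv2.imwrite("pics/w1.png",im)
print(proj("wrist",[[.632,-.206,.0265]],c)); 
import pickle; pickle.dump(c,open("c1.pkl","wb"))
E
```

```text
4.8 q [-0.414, 0.3102, 1.1144, 0.0036, 1.7265, 1.7224] p [ 0.6119 -0.2058  0.2167] rpy [-3.1395  0.01   -0.5651] tilt 0.58 dir 135.7
f [ 0.24  0.22 -0.07] t [ 0.04  0.   -0.02] w 0.0942 0.0
[[312.42052083 167.00802802]]
```

View pics/w1.png

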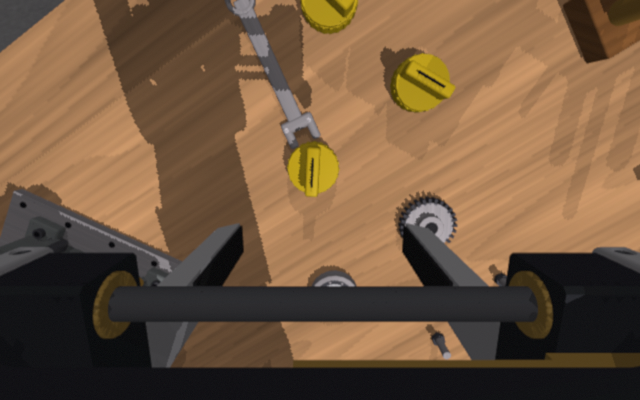

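```bash
python3 - <<'E'
from h import *
import pickle
from scipy.optimize import minimize
c=pickle.load(open("c1.pkl","rb")); im=cv2.imread("pics/w1.png")
h=cv2.cvtColor(im,cv2.COLOR_BGR2HSV); m=cv2.inRange(h,(20,130,60),(35,255,255)); m[:,:260]=0;m[:,370:]=0;m[:120]=0;m[230:]=0
m=cv2.morphologyEx(m,cv2.MORPH_CLOSE,np.ones((9,9),np.uint8))>0
t=np.linspace(0,2*np.pi,40)
def sil(p,a=np.radians(-32)):
    x,y=p; cyl=np.array([[x+.029*np.cos(s),y+.029*np.sin(s),z] for z in(0,.0265) for s in t])
    e=np.array([np.cos(a),np.sin(a)]);n=np.array([-e[1],e[0]])
    bar=np.array([[*(np.array(p)+i*.026*e+j*.007*n),z] for i in(1,-1) for j in(1,-1) for z in(.0265,.0525)])
    o=np.zeros((400,640),np.uint8)
    for q in(cyl,bar): cv2.fillConvexPoly(o,cv2.convexHull(np.round(proj("",q,c)*16).astype(np.int32)),255,shift=4,lineType=cv2.LINE_AA)
    return o/255.
f=lambda p:np.abs(sil(p)-m).sum()
r=minimize(f,[.632,-.206],method="Nelder-Mead",options=dict(initial_simplex=[[.632,-.206],[.637,-.206],[.632,-.2]]))
print(r.x,r.fun,m.sum())
k=im[130:210,270:350]; k=cv2.resize(k,None,fx=7,fy=7,interpolation=cv2.INTER_CUBIC)
for a,col in((-32,(255,0,0)),):
    e=np.array([np.cos(np.radians(a)),np.sin(np.radians(a))]);n=np.array([-e[1],e[0]])
    q=proj("",[[*(r.x+i*.026*e+j*.007*n),.0525] for i,j in((1,1),(1,-1),(-1,-1),(-1,1))],c)
    cv2.polylines(k,[np.round((q-[270,130]+.5)*7).astype(int)],True,col,1)
cv2.imwrite("pics/k1.png",k)
E
```

```text
[ 0.63075396 -0.20538452] 123.14901960784313 2193
```

View pics/k1.png

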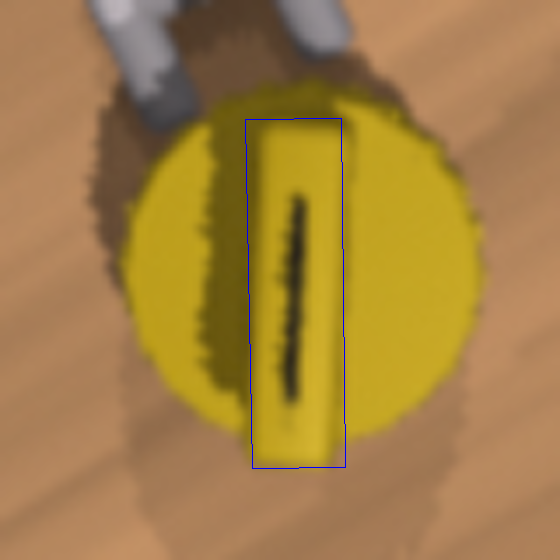

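Call:
carry_out(increments=[[0,[17,-11,0],2.7],[100,[0,0,45],0],[100,[0,0,45],0],[100,[0,0,45],0],[100,[0,0,25],0],[100,[0,0,0],0]])

```text
time: 5.45
tool_pos: [0.6272, -0.2029, 0.0506]
ee_rot: [3.141, 0.021, -0.605]
wrist_force: [0.4, 0.9, 0.2]
width: 0.0585
finger_force: 0.0
```

```bash
python3 st.py
```

```text
5.45 q [-0.4007, 0.4239, 1.2977, 0.0038, 1.4407, 1.7741] p [ 0.6272 -0.2029  0.0506] rpy [ 3.141   0.0211 -0.6045] tilt 1.21 dir 146.9
f [0.45 0.89 0.15] t [ 0.11  0.02 -0.02] w 0.0585 0.0
```

Call:
carry_out(increments=[[100,[5,0,7],0],[255,[0,0,0],0],[255,[0,0,0],0],[255,[0,0,0],0],[255,[0,0,0],0],[255,[0,0,0],0]])

```text
time: 6.05
tool_pos: [0.6351, -0.2075, 0.0508]
ee_rot: [-3.14, 0.008, -0.607]
wrist_force: [-0.1, -0.5, 0.4]
width: 0.0207
finger_force: 0.0
```

```bash
python3 st.py
```

```text
6.05 q [-0.4025, 0.4333, 1.2842, 0.0037, 1.432, 1.7745] p [ 0.6351 -0.2075  0.0508] rpy [-3.1395  0.0084 -0.6067] tilt 0.5 dir 131.6
f [-0.14 -0.46  0.35] t [0.09 0.   0.02] w 0.0207 0.0
```

Call:
carry_out(increments=[[195,[-5,0,7],0],[195,[0,0,0],0]])

```text
time: 6.25
tool_pos: [0.6293, -0.2037, 0.0417]
ee_rot: [-3.14, 0.012, -0.607]
wrist_force: [-0.8, -0.2, -0.2]
width: 0.0221
finger_force: 0.0
```

```bash
python3 st.py
```

```text
6.25 q [-0.4007, 0.4293, 1.3089, 0.0038, 1.4153, 1.7761] p [ 0.6293 -0.2037  0.0417] rpy [-3.1403  0.0125 -0.6065] tilt 0.72 dir 139.4
f [-0.83 -0.24 -0.24] t [0.12 0.06 0.01] w 0.0221 0.0
```

Close, then lift.

Call:
carry_out(increments=[[255,[0,0,-1],0],[255,[0,0,0],0],[255,[0,0,0],0],[255,[0,0,0],0],[255,[0,0,0],0]])

```text
time: 6.75
tool_pos: [0.6305, -0.2044, 0.044]
ee_rot: [-3.14, 0.01, -0.607]
wrist_force: [-0.6, -0.0, -0.5]
width: 0.0137
finger_force: 30.0
```

```bash
python3 st.py
```

```text
6.75 q [-0.4009, 0.4286, 1.305, 0.0037, 1.4174, 1.776] p [ 0.6305 -0.2044  0.044 ] rpy [-3.1399  0.0099 -0.6067] tilt 0.58 dir 135.6
f [-0.6  -0.01 -0.52] t [ 0.06  0.14 -0.  ] w 0.0137 29.99
```

```bash
cat > fk.py <<'E'
import numpy as np
D=np.array([[.0879,1.372,1.6836,.5496,.2184],[.9157,.2772,1.8911,.8790,.1808],[-.0647,1.5722,1.5683,.5017,.1958],[-.7562,2.0123,1.8933,.2033,.2015],[.3102,1.1144,1.7265,.6456,.2167],[.4286,1.305,1.4174,.6628,.0440]])
def A(q):
    a=q[0];b=a+q[1];c=b+q[2]; s,k=np.sin,np.cos
    # unknown: r0,h,L1,L1perp,L2,L2perp,Lt
    return np.array([[1,0,s(a),k(a),s(b),k(b),s(c)],[0,1,k(a),-s(a),k(b),-s(b),k(c)]])
if __name__=="__main__":
    M=np.vstack([A(d) for d in D]); y=D[:,3:].ravel()
    x,res,rk,sv=np.linalg.lstsq(M,y,rcond=1e-4); print(np.round(x,4),rk,sv,np.abs(M@x-y).max())
    # without offsets
    M2=M[:,[0,1,2,4,6]]; x,_,rk,sv=np.linalg.lstsq(M2,y,rcond=1e-4); print(np.round(x,4),rk,np.abs(M2@x-y).max())
    M3=M[:,[1,2,4,6]]; x,_,rk,sv=np.linalg.lstsq(M3,y,rcond=1e-4); print(np.round(x,4),rk,np.abs(M3@x-y).max())
E
python3 fk.py
```

```text
[6.400e-03 1.511e-01 4.456e-01 1.000e-04 4.970e-01 1.032e-01 3.294e-01] 7 [4.77322742 4.11498096 1.05155706 0.99133245 0.32842093 0.29015796
 0.05164715] 0.0007405063147325475
[0.0244 0.2572 0.4356 0.4916 0.5268] 5 0.022786566524761964
[0.2559 0.438  0.5155 0.5309] 4 0.02292884700238873
```

```bash
cat > plan.py <<'E'
from h import *
def plan(way,n,tw,p0=None,M0=None):
    """way: world waypoint, n rows, tw deg/row -> rows in tool axes (integers mm)"""
    o=robot.get_obs(); p=np.array(o["tool_pos"] if p0 is None else p0); M=R.from_euler("xyz",o["ee_rot"]).as_matrix() if M0 is None else M0
    rows=[]
    for k in range(n):
        d=(np.array(way)-p)/(n-k); s=np.round(M.T@d*1000); rows.append([s.astype(int).tolist(),tw]); p=p+M@s/1000
        M=M@R.from_euler("z",tw,degrees=True).as_matrix()
    print(rows); return p,M
E
python3 - <<'E'
from plan import *
p,M=plan([.6305,-.2044,.33],6,0)
p,M=plan([.45,.35,.42],13,-8.5,p,M)
p,M=plan([-.30,.52,.50],16,-3,p,M); print(R.from_matrix(M).as_euler("xyz"))
E
```

```text
[[[0, 0, -48], 0], [[-1, 0, -48], 0], [[0, 0, -47], 0], [[-1, 0, -48], 0], [[0, 0, -47], 0], [[-1, -1, -48], 0]]
[[[-36, -27, -7], -8.5], [[-31, -32, -6], -8.5], [[-26, -36, -7], -8.5], [[-21, -40, -6], -8.5], [[-15, -43, -7], -8.5], [[-8, -44, -6], -8.5], [[-1, -45, -7], -8.5], [[5, -45, -6], -8.5], [[12, -43, -7], -8.5], [[18, -41, -6], -8.5], [[24, -38, -7], -8.5], [[29, -34, -6], -8.5], [[34, -29, -7], -8.5]]
[[[-1, -48, -5], -3], [[1, -48, -5], -3], [[4, -48, -5], -3], [[6, -48, -4], -3], [[9, -47, -5], -3], [[11, -47, -4], -3], [[14, -46, -5], -3], [[16, -45, -4], -3], [[18, -45, -5], -3], [[21, -43, -4], -3], [[23, -42, -5], -3], [[25, -41, -4], -3], [[27, -40, -5], -3], [[30, -38, -4], -3], [[31, -37, -5], -3], [[33, -35, -4], -3]]
[-3.13952024 -0.00986924  2.15957924]
```

Call:
carry_out(increments=[[255,[0,0,-25],0],[255,[0,0,-48],0],[255,[0,0,-48],0],[255,[-1,0,-48],0],[255,[0,0,-48],0],[255,[0,0,-48],0],[255,[-1,0,-24],0]])

```text
time: 7.45
tool_pos: [0.6317, -0.2056, 0.3396]
ee_rot: [-3.138, 0.0, -0.607]
wrist_force: [-0.7, -0.3, 0.4]
width: 0.0137
finger_force: 30.0
```

Call:
carry_out(increments=[[255,[-36,-27,-7],-8.5],[255,[-31,-32,-6],-8.5],[255,[-26,-36,-7],-8.5],[255,[-21,-40,-6],-8.5],[255,[-15,-43,-7],-8.5],[255,[-8,-44,-6],-8.5],[255,[-1,-45,-7],-8.5],[255,[5,-45,-6],-8.5]])

```text
time: 8.25
tool_pos: [0.5186, 0.1377, 0.3889]
ee_rot: [-3.133, 0.001, 0.586]
wrist_force: [0.0, 1.0, -0.7]
width: 0.0136
finger_force: 30.0
```

Call:
carry_out(increments=[[255,[12,-43,-7],-8.5],[255,[18,-41,-6],-8.5],[255,[24,-38,-7],-8.5],[255,[29,-34,-6],-8.5],[255,[34,-29,-7],-8.5]])

```text
time: 8.75
tool_pos: [0.4499, 0.3504, 0.4238]
ee_rot: [-3.134, -0.006, 1.328]
wrist_force: [0.2, 0.2, -1.1]
width: 0.014
finger_force: 30.0
```

```bash
python3 st.py; python3 - <<'E'
from plan import *
plan([-.30,.52,.50],17,-3)
E
```

```text
8.75 q [0.5567, 0.1921, 0.846, 0.0109, 2.1045, 0.8051] p [0.4499 0.3504 0.4238] rpy [-3.1341 -0.0058  1.3279] tilt 0.54 dir 128.2
f [ 0.17  0.22 -1.07] t [-0.08 -0.06  0.04] w 0.014 29.99
[[[-1, -45, -4], -3], [[1, -45, -4], -3], [[4, -45, -4], -3], [[6, -45, -4], -3], [[9, -44, -4], -3], [[11, -44, -4], -3], [[13, -43, -4], -3], [[15, -43, -4], -3], [[18, -42, -4], -3], [[20, -41, -4], -3], [[22, -40, -4], -3], [[24, -38, -4], -3], [[26, -37, -5], -3], [[28, -36, -4], -3], [[29, -34, -5], -3], [[31, -33, -4], -3], [[33, -31, -5], -3]]
```

Tracking is good and the grip holds. Continue to the left side.

Call:
carry_out(increments=[[255,[-1,-45,-4],-3],[255,[1,-45,-4],-3],[255,[4,-45,-4],-3],[255,[6,-45,-4],-3],[255,[9,-44,-4],-3],[255,[11,-44,-4],-3],[255,[13,-43,-4],-3],[255,[15,-43,-4],-3]])

```text
time: 9.55
tool_pos: [0.0972, 0.4302, 0.4587]
ee_rot: [-3.137, -0.009, 1.742]
wrist_force: [0.7, 1.5, -0.6]
width: 0.0139
finger_force: 30.0
```

Call:
carry_out(increments=[[255,[18,-42,-4],-3],[255,[20,-41,-4],-3],[255,[22,-40,-4],-3],[255,[24,-38,-4],-3],[255,[26,-37,-5],-3],[255,[28,-36,-4],-3],[255,[29,-34,-5],-3],[255,[31,-33,-4],-3]])

```text
time: 10.35
tool_pos: [-0.2559, 0.5123, 0.4958]
ee_rot: [-3.14, -0.011, 2.162]
wrist_force: [0.5, 0.3, -0.3]
width: 0.0137
finger_force: 30.0
```

```bash
python3 st.py; python3 - <<'E'
from h import *
o=robot.get_obs();M=R.from_euler("xyz",o["ee_rot"]).as_matrix();d=np.array([-.5,.866,0]);print(M.T@d, M.T@[0,0,1])
cv2.imwrite("pics/side2.png",robot.snapshot("side"))
E
```

```text
10.35 q [1.9328, 0.2712, 0.5946, 0.0049, 2.2654, 1.345] p [-0.2559  0.5123  0.4958] rpy [-3.1403 -0.011   2.1618] tilt 0.64 dir 130.7
f [ 0.47  0.27 -0.28] t [ 0.03 -0.16 -0.01] w 0.0137 29.99
[0.99764752 0.06735324 0.01090676] [ 0.01102168 -0.00133128 -0.99993837]
```

View pics/side2.png

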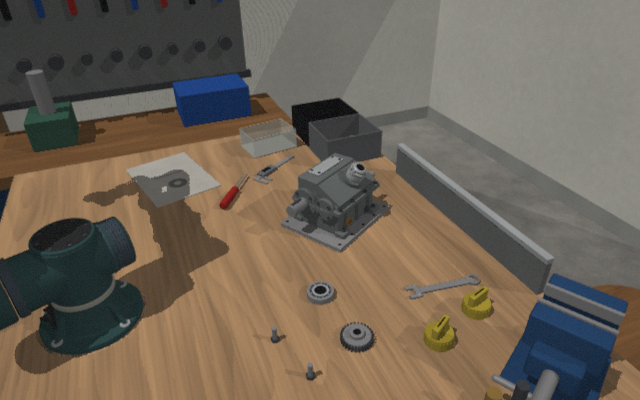

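Call:
carry_out(increments=[[255,[30,-32,0],0],[255,[40,2,-10],0],[255,[40,2,-25],0],[255,[40,2,-25],0],[255,[40,2,-25],0]])

```text
time: 10.9
tool_pos: [-0.3368, 0.5832, 0.494]
ee_rot: [3.139, -0.089, 2.16]
wrist_force: [0.4, -0.4, -0.1]
width: 0.0137
finger_force: 30.0
```

```bash
python3 st.py
```

```text
10.9 q [2.005, 0.5056, 0.2759, 0.014, 2.2716, 1.4257] p [-0.3368  0.5832  0.494 ] rpy [ 3.1385 -0.0891  2.1597] tilt 5.11 dir 121.8
f [ 0.42 -0.4  -0.14] t [-0.08 -0.17  0.06] w 0.0137 30.0
```

Call:
carry_out(increments=[[255,[42,3,-25],0],[255,[42,3,-25],0],[255,[42,3,-25],0],[255,[42,3,-25],0],[255,[42,3,-25],0],[255,[42,3,-25],0]])

```text
time: 11.5
tool_pos: [-0.3639, 0.6335, 0.5098]
ee_rot: [3.126, -0.275, 2.161]
wrist_force: [0.8, 0.1, -1.1]
width: 0.0138
finger_force: 30.0
```

```bash
python3 st.py
```

```text
11.5 q [2.0019, 0.4993, 0.2749, 0.0317, 2.0928, 1.4332] p [-0.3639  0.6335  0.5098] rpy [ 3.1257 -0.2753  2.1613] tilt 15.8 dir 120.5
f [ 0.79  0.1  -1.09] t [-0.16 -0.18  0.02] w 0.0138 30.0
```

Call:
carry_out(increments=[[255,[46,2,-14],0],[255,[46,2,-14],0],[255,[46,2,-14],0],[255,[46,2,-14],0],[255,[46,2,-14],0],[255,[46,2,-14],0]])

```text
time: 12.1
tool_pos: [-0.405, 0.6938, 0.5207]
ee_rot: [3.112, -0.466, 2.166]
wrist_force: [0.3, 1.2, -0.7]
width: 0.0136
finger_force: 30.0
```

```bash
python3 st.py
```

```text
12.1 q [2.0119, 0.5185, 0.275, 0.0419, 1.8827, 1.446] p [-0.405   0.6938  0.5207] rpy [ 3.1122 -0.4659  2.166 ] tilt 26.74 dir 120.4
f [ 0.34  1.21 -0.71] t [-0.21 -0.25  0.01] w 0.0136 30.0
```

Call:
carry_out(increments=[[255,[43,1,-13],0],[255,[30,1,-9],0],[255,[0,0,0],0]])

```text
time: 12.4
tool_pos: [-0.4135, 0.7035, 0.532]
ee_rot: [3.108, -0.518, 2.168]
wrist_force: [-0.0, -0.2, -0.0]
width: 0.0137
finger_force: 30.0
```

```bash
python3 st.py
```

```text
12.4 q [2.0152, 0.5145, 0.2742, 0.044, 1.8349, 1.4494] p [-0.4135  0.7035  0.532 ] rpy [ 3.1082 -0.5184  2.1682] tilt 29.76 dir 120.4
f [-0.02 -0.17 -0.01] t [-0.24 -0.25 -0.03] w 0.0137 30.0
```

```bash
python3 - <<'E'
from plan import *
p,M=plan([.40,.50,.40],18,3.5)
E
```

```text
[[[-34, 31, -10], 3.5], [[-32, 33, -10], 3.5], [[-30, 35, -10], 3.5], [[-28, 37, -10], 3.5], [[-25, 39, -10], 3.5], [[-23, 40, -10], 3.5], [[-20, 41, -10], 3.5], [[-18, 43, -10], 3.5], [[-15, 44, -10], 3.5], [[-12, 44, -10], 3.5], [[-10, 45, -10], 3.5], [[-7, 46, -10], 3.5], [[-4, 46, -9], 3.5], [[-1, 46, -10], 3.5], [[1, 46, -9], 3.5], [[4, 46, -10], 3.5], [[7, 45, -9], 3.5], [[11, 45, -10], 3.5]]
```

Call:
carry_out(increments=[[255,[-34,31,-10],3.5],[255,[-32,33,-10],3.5],[255,[-30,35,-10],3.5],[255,[-28,37,-10],3.5],[255,[-25,39,-10],3.5],[255,[-23,40,-10],3.5],[255,[-20,41,-10],3.5],[255,[-18,43,-10],3.5]])

```text
time: 13.2
tool_pos: [-0.0501, 0.6103, 0.4738]
ee_rot: [-2.908, -0.467, 1.613]
wrist_force: [0.3, 0.9, -0.9]
width: 0.0136
finger_force: 30.0
```

Call:
carry_out(increments=[[255,[-15,44,-10],3.5],[255,[-12,44,-10],3.5],[255,[-10,45,-10],3.5],[255,[-7,46,-10],3.5],[255,[-4,46,-9],3.5],[255,[-1,46,-10],3.5],[255,[1,46,-9],3.5],[255,[4,46,-10],3.5]])

```text
time: 14.0
tool_pos: [0.3117, 0.5202, 0.415]
ee_rot: [-2.717, -0.305, 1.113]
wrist_force: [-0.4, 1.0, -1.2]
width: 0.0136
finger_force: 30.0
```

```bash
python3 st.py; python3 - <<'E'
from plan import *
n=np.array([.25,-.433,.866]); Pm=np.array([.6877,.0854,.171])
p,M=plan(Pm+n*.11,14,0)
E
```

```text
14.0 q [0.6568, 0.0999, 1.0581, 0.5381, 1.8653, 1.2395] p [0.3117 0.5202 0.415 ] rpy [-2.7167 -0.3045  1.1127] tilt 29.64 dir 120.2
f [-0.37  0.96 -1.23] t [-0.24 -0.2   0.01] w 0.0136 30.0
[[[-21, 39, -13], 0], [[-20, 39, -13], 0], [[-21, 39, -13], 0], [[-20, 39, -13], 0], [[-21, 40, -13], 0], [[-20, 39, -12], 0], [[-21, 40, -13], 0], [[-20, 39, -12], 0], [[-21, 40, -13], 0], [[-20, 39, -12], 0], [[-21, 40, -13], 0], [[-20, 39, -12], 0], [[-21, 40, -13], 0], [[-20, 39, -12], 0]]
```

Call:
carry_out(increments=[[255,[-21,39,-13],0],[255,[-20,39,-13],0],[255,[-21,39,-13],0],[255,[-20,39,-13],0],[255,[-21,40,-13],0],[255,[-20,39,-12],0],[255,[-21,40,-13],0],[255,[-20,39,-12],0]])

```text
time: 14.8
tool_pos: [0.5418, 0.2445, 0.3308]
ee_rot: [-2.718, -0.305, 1.115]
wrist_force: [0.5, 0.4, -0.8]
width: 0.0138
finger_force: 30.0
```

Call:
carry_out(increments=[[255,[-21,40,-13],0],[255,[-20,39,-12],0],[255,[-21,40,-13],0],[255,[-20,39,-12],0],[255,[-20,39,-12],0],[255,[0,0,0],0]])

```text
time: 15.4
tool_pos: [0.688, 0.07, 0.2689]
ee_rot: [-2.709, -0.3, 1.105]
wrist_force: [-0.5, 0.4, -2.0]
width: 0.0136
finger_force: 30.0
```

```bash
python3 st.py; python3 - <<'E'
from h import *
import pickle
for n in("wrist","top","side"):
    c=robot.get_calibration(n); pickle.dump(c,open(f"c_{n}.pkl","wb")); cv2.imwrite(f"pics/n_{n}.png",robot.snapshot(n))
n=np.array([.25,-.433,.866]); Pm=np.array([.6877,.0854,.171])
o=robot.get_obs();M=R.from_euler("xyz",o["ee_rot"]).as_matrix()
for k in("wrist","top","side"): print(k,proj(k,[Pm,o["tool_pos"]+M[:,2]*.044],pickle.load(open(f"c_{k}.pkl","rb"))))
a=cv2.imread("pics/n_top.png")[110:235,250:390]; b=cv2.imread("pics/n_side.png")[100:225,280:420]
cv2.imwrite("pics/n2.png",cv2.hconcat([cv2.resize(a,(392,350),interpolation=cv2.INTER_CUBIC),cv2.resize(b,(392,350),interpolation=cv2.INTER_CUBIC)]))
E
```

```text
15.4 q [-0.1682, 0.6383, 0.64, 0.4748, 2.1639, 0.4399] p [0.688  0.07   0.2689] rpy [-2.7087 -0.2996  1.1052] tilt 29.85 dir 120.8
f [-0.5   0.43 -2.  ] t [-0.37 -0.18  0.02] w 0.0136 29.99
wrist [[364.94803088 223.64409812]
 [313.77070747 215.28771881]]
top [[315.50709082 156.85060174]
 [311.25469097 156.46192418]]
side [[360.0858399  167.24938978]
 [354.44227542 143.08010058]]
```

View pics/n_wrist.png

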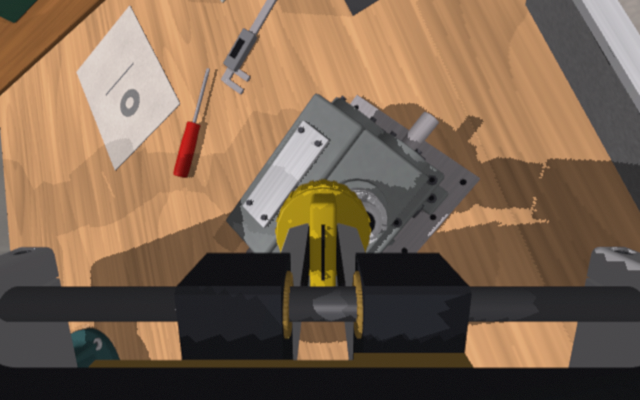

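View pics/n2.png

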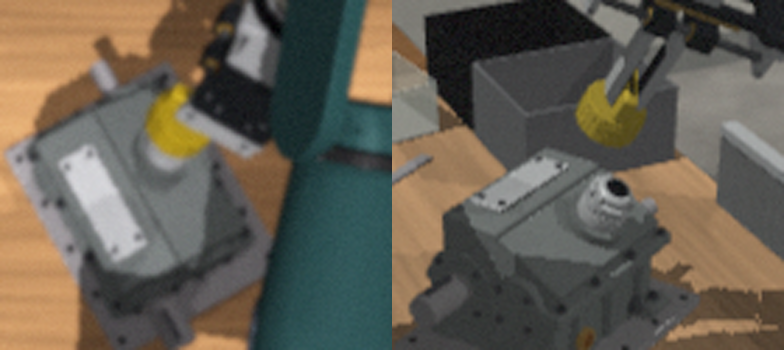

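```bash
python3 st.py; python3 - <<'E'
from h import *
import pickle
from scipy.optimize import minimize
c1=pickle.load(open("c1.pkl","rb")); cw=pickle.load(open("c_wrist.pkl","rb"))
def T(p,e):
    m=np.eye(4); m[:3,:3]=R.from_euler("xyz",e).as_matrix(); m[:3,3]=p; return m
X=np.linalg.inv(T([.6119,-.2058,.2167],[-3.1395,.01,-.5651]))@np.array(c1["T"])  # cam in tool
c=dict(cw); c["T"]=X
print("cam in tool",np.round(X[:3,3],3)); tc=np.array(cw["T"])@np.linalg.inv(X); print("tcp at picture",tc[:3,3])
im=cv2.imread("pics/n_wrist.png"); h=cv2.cvtColor(im,cv2.COLOR_BGR2HSV); m=cv2.inRange(h,(20,120,30),(35,255,255)); m=cv2.morphologyEx(m,cv2.MORPH_CLOSE,np.ones((7,7),np.uint8))>0
roi=np.zeros_like(m); roi[165:222,250:400]=1
t=np.linspace(0,2*np.pi,60)
def sil(p):
    x,al,y=p[0]/1000,np.radians(p[1]),p[2]/1000
    q=np.array([[.029*np.cos(s),.029*np.sin(s),z] for z in(.02625,-.00025) for s in t])
    q=R.from_euler("y",al).apply(q)+[x,y,.01775]
    o=np.zeros((400,640),np.uint8); cv2.fillConvexPoly(o,cv2.convexHull(np.round(proj("",q,c)*16).astype(np.int32)),255,shift=4,lineType=cv2.LINE_AA); return o/255.
f=lambda p:np.abs(sil(p)-m)[roi].sum()
for a in(0,None):
    g=(lambda p:f([p[0],0,p[1]]))
    r=minimize(g,[0,0],method="Nelder-Mead",options=dict(initial_simplex=[[0,0],[4,0],[0,4]])); print(r.x,r.fun); break
r=minimize(f,[r.x[0],0,r.x[1]],method="Nelder-Mead",options=dict(initial_simplex=[[0,0,0],[4,0,0],[0,6,0],[0,0,3]]));print(r.x,r.fun,m[roi].sum())
E
```

```text
15.55 q [-0.1618, 0.6267, 0.6414, 0.4785, 2.1657, 0.4404] p [0.6853 0.0756 0.2766] rpy [-2.7162 -0.3051  1.1154] tilt 29.68 dir 120.4
f [-0.02 -0.15 -1.45] t [-0.33 -0.22  0.04] w 0.0141 30.0
cam in tool [ 0.064  0.001 -0.166]
tcp at picture [0.68612771 0.07078517 0.26952708]
[-0.01379053  0.9240344 ] 72.2156862745098
[ 1.02170331 -2.82436774  1.02830373] 65.37254901960785 2941
```

```bash
cat > rel.py <<'E'
from h import *
n=np.array([.25,-.433,.866]); Pm=np.array([.6877,.0854,.171])
o=robot.get_obs();M=R.from_euler("xyz",o["ee_rot"]).as_matrix()
d=o["tool_pos"]-Pm; s=d@n
print("out of mouth: tcp",round(s*1000,2),"cap_mid",round(s*1000-17.75,2),"lateral in tool axes, mm to go",np.round(M.T@(s*n-d)*1000,2),"force tool",np.round(M.T@o["wrist_force"],2),"q6",round(o["joint_positions"][5],3))
E
python3 rel.py
```

```text
out of mouth: tcp 95.13 cap_mid 77.38 lateral in tool axes, mm to go [-22.86  41.12   0.24] force tool [-0.58  0.6   1.2 ] q6 0.44
```

Call:
carry_out(increments=[[255,[-12,20,5],0],[255,[-11,21,10],0],[255,[0,0,15],0],[255,[0,0,0],0],[255,[0,0,0],0]])

```text
time: 16.05
tool_pos: [0.7033, 0.0583, 0.2303]
ee_rot: [-2.72, -0.306, 1.119]
wrist_force: [0.4, 0.2, -0.0]
width: 0.0138
finger_force: 30.0
```

```bash
python3 st.py; python3 rel.py
```

```text
16.05 q [-0.1794, 0.6734, 0.6602, 0.4531, 2.1128, 0.3834] p [0.7033 0.0583 0.2303] rpy [-2.7195 -0.306   1.1186] tilt 29.56 dir 120.2
f [ 0.4   0.19 -0.02] t [-0.26 -0.23 -0.01] w 0.0138 30.0
out of mouth: tcp 66.98 cap_mid 49.23 lateral in tool axes, mm to go [-1.52  2.02  0.02] force tool [0.32 0.3  0.  ] q6 0.383
```

Call:
carry_out(increments=[[255,[-2,2,12],0],[255,[0,0,8],0],[255,[0,0,0],0],[255,[0,0,0],0]])

```text
time: 16.45
tool_pos: [0.6997, 0.0633, 0.2099]
ee_rot: [-2.718, -0.305, 1.116]
wrist_force: [0.8, 0.3, -0.8]
width: 0.0138
finger_force: 30.0
```

```bash
python3 st.py; python3 rel.py; python3 - <<'E'
from h import *
b=robot.snapshot("side")[100:225,300:440]; cv2.imwrite("pics/n3.png",cv2.resize(b,(784,700))[:600])
E
```

```text
16.45 q [-0.174, 0.6616, 0.7187, 0.4436, 2.0693, 0.3681] p [0.6997 0.0633 0.2099] rpy [-2.7178 -0.3052  1.1164] tilt 29.61 dir 120.3
f [ 0.75  0.28 -0.79] t [-0.29 -0.22 -0.01] w 0.0138 30.0
out of mouth: tcp 46.25 cap_mid 28.5 lateral in tool axes, mm to go [ 1.93 -1.45 -0.02] force tool [0.31 0.89 0.62] q6 0.368
```

View pics/n3.png

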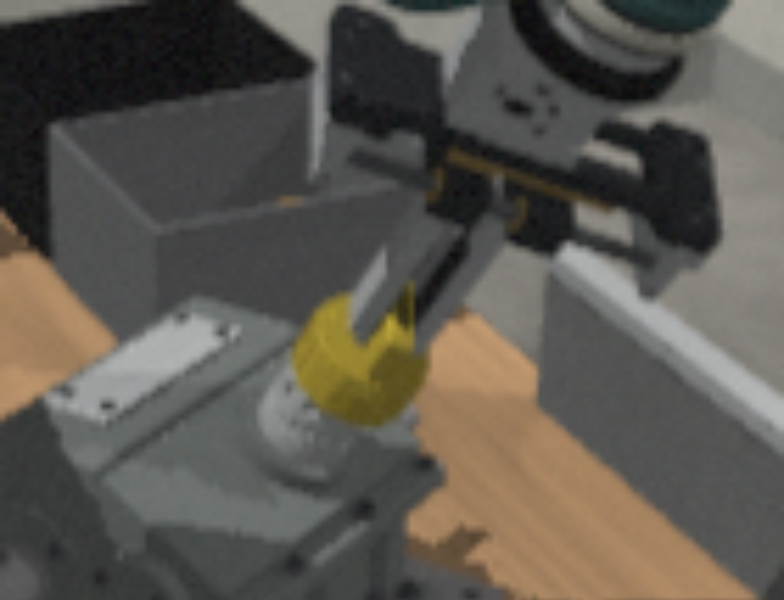

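Call:
carry_out(increments=[[255,[0,0,0],0],[255,[0,0,0],0]])

```text
time: 16.7
tool_pos: [0.7, 0.0627, 0.2093]
ee_rot: [-2.718, -0.305, 1.116]
wrist_force: [0.0, -0.2, -1.3]
width: 0.0139
finger_force: 30.0
```

```bash
python3 rel.py
```

```text
out of mouth: tcp 46.08 cap_mid 28.33 lateral in tool axes, mm to go [ 2.46 -2.1  -0.02] force tool [-0.55  0.59  1.03] q6 0.368
```

Call:
carry_out(increments=[[255,[2.5,-2,0],0],[255,[0,0,0],0],[255,[0,0,0],0],[255,[0,0,0],0]])

```text
time: 17.1
tool_pos: [0.6991, 0.0656, 0.2104]
ee_rot: [-2.717, -0.305, 1.115]
wrist_force: [0.7, 0.9, 0.3]
width: 0.0139
finger_force: 30.0
```

```bash
python3 rel.py
```

```text
out of mouth: tcp 45.5 cap_mid 27.75 lateral in tool axes, mm to go [ 0.06 -0.05  0.  ] force tool [ 1.13  0.22 -0.09] q6 0.372
```

Call:
carry_out(increments=[[255,[0,0,3],0],[255,[0,0,2],0],[255,[0,0,0],0],[255,[0,0,0],0]])

```text
time: 17.5
tool_pos: [0.6977, 0.0679, 0.2058]
ee_rot: [-2.716, -0.305, 1.115]
wrist_force: [0.3, 0.1, -1.4]
width: 0.0133
finger_force: 30.0
```

```bash
python3 rel.py
```

```text
out of mouth: tcp 40.27 cap_mid 22.52 lateral in tool axes, mm to go [ 0.12 -0.02  0.  ] force tool [-0.24  0.76  1.2 ] q6 0.369
```

Call:
carry_out(increments=[[255,[0,0,2],0],[255,[0,0,2],0],[255,[0,0,0],0],[255,[0,0,0],0]])

```text
time: 17.9
tool_pos: [0.6966, 0.0696, 0.2024]
ee_rot: [-2.716, -0.305, 1.116]
wrist_force: [-0.7, 0.2, -0.2]
width: 0.0138
finger_force: 30.0
```

```bash
python3 rel.py
```

```text
out of mouth: tcp 36.27 cap_mid 18.52 lateral in tool axes, mm to go [0.13 0.18 0.  ] force tool [-0.22 -0.62  0.46] q6 0.367
```

Call:
carry_out(increments=[[255,[0,0,1],0],[255,[0,0,1],0],[255,[0,0,1],0],[255,[0,0,0],0]])

```text
time: 18.3
tool_pos: [0.6959, 0.0709, 0.1999]
ee_rot: [-2.716, -0.305, 1.116]
wrist_force: [-1.6, 0.4, -0.2]
width: 0.0137
finger_force: 30.0
```

```bash
python3 rel.py
```

```text
out of mouth: tcp 33.35 cap_mid 15.6 lateral in tool axes, mm to go [0.1  0.13 0.  ] force tool [-0.41 -1.46  0.74] q6 0.365
```

Call:
carry_out(increments=[[255,[0,0,1],0],[255,[0,0,1],0],[255,[0,0,0],0]])

```text
time: 18.6
tool_pos: [0.6953, 0.0719, 0.1982]
ee_rot: [-2.716, -0.305, 1.116]
wrist_force: [-2.5, 0.9, 1.3]
width: 0.0141
finger_force: 30.0
```

```bash
python3 rel.py
```

```text
out of mouth: tcp 31.33 cap_mid 13.58 lateral in tool axes, mm to go [-0.02  0.27  0.  ] force tool [ 0.12 -2.97 -0.14] q6 0.364
```

Call:
carry_out(increments=[[255,[0,0,1],0],[255,[0,0,1],0],[255,[0,0,0],0]])

```text
time: 18.9
tool_pos: [0.6948, 0.0728, 0.1964]
ee_rot: [-2.716, -0.305, 1.116]
wrist_force: [-3.5, 1.1, 0.9]
width: 0.0135
finger_force: 30.0
```

```bash
python3 rel.py
```

```text
out of mouth: tcp 29.22 cap_mid 11.47 lateral in tool axes, mm to go [0.   0.29 0.  ] force tool [-0.25 -3.68  0.52] q6 0.363
```

Call:
carry_out(increments=[[255,[0,0,1],0],[255,[0,0,1],0],[255,[0,0,0],0]])

```text
time: 19.2
tool_pos: [0.6943, 0.0736, 0.1948]
ee_rot: [-2.716, -0.305, 1.116]
wrist_force: [-4.1, 1.7, 2.2]
width: 0.0138
finger_force: 30.0
```

```bash
python3 rel.py; python3 st.py
```

```text
out of mouth: tcp 27.36 cap_mid 9.61 lateral in tool axes, mm to go [0.   0.25 0.  ] force tool [ 0.35 -4.93 -0.16] q6 0.362
19.2 q [-0.1623, 0.6467, 0.7718, 0.4393, 2.0315, 0.3625] p [0.6943 0.0736 0.1948] rpy [-2.7159 -0.3049  1.1158] tilt 29.69 dir 120.4
f [-4.11  1.65  2.18] t [0.23 0.64 0.31] w 0.0138 30.0
```

Call:
carry_out(increments=[[255,[0,0,0.7],0],[255,[0,0,0],-2],[255,[0,0,0],-2],[255,[0,0,0],0]])

```text
time: 19.6
tool_pos: [0.6942, 0.074, 0.1943]
ee_rot: [-2.737, -0.333, 1.182]
wrist_force: [-3.9, 1.1, 3.0]
width: 0.0138
finger_force: 30.1
```

```bash
echo 'print("torque tool",np.round(M.T@o["wrist_torque"],2),"yaw-ish deg",round(np.degrees(np.arctan2(*(np.array([M[:,0]@np.cross([0.866,.5,0],n)*-1, M[:,0]@np.array([.866,.5,0])])))),2))' >> rel.py; python3 rel.py
```

```text
out of mouth: tcp 26.75 cap_mid 9.0 lateral in tool axes, mm to go [-0.1   0.22  0.  ] force tool [ 0.54 -4.9  -1.16] q6 0.293
torque tool [0.92 0.18 0.25] yaw-ish deg 41.64
```

Call:
carry_out(increments=[[255,[0,0,0.7],-3],[255,[0,0,0],-3],[255,[0,0,0],0]])

```text
time: 19.9
tool_pos: [0.6935, 0.0741, 0.1942]
ee_rot: [-2.771, -0.372, 1.285]
wrist_force: [-5.2, 1.7, 5.9]
width: 0.0142
finger_force: 31.5
```

```bash
python3 rel.py
```

```text
out of mouth: tcp 26.47 cap_mid 8.72 lateral in tool axes, mm to go [0.01 0.93 0.  ] force tool [ 2.25 -7.05 -3.08] q6 0.189
torque tool [1.37 0.21 0.63] yaw-ish deg 47.6
```

Call:
carry_out(increments=[[255,[0,-0.7,0],4],[255,[0,0,0],5],[255,[0,0,0.2],5],[255,[0,0,0.3],5],[255,[0,0,0.3],5],[255,[0,0,0],0]])

```text
time: 20.5
tool_pos: [0.6934, 0.0743, 0.1934]
ee_rot: [-2.66, -0.197, 0.889]
wrist_force: [-2.5, 1.8, 2.8]
width: 0.0139
finger_force: 29.9
```

```bash
python3 rel.py
```

```text
out of mouth: tcp 25.64 cap_mid 7.89 lateral in tool axes, mm to go [0.4  0.61 0.  ] force tool [ 0.34 -4.04 -1.05] q6 0.606
torque tool [ 0.84 -0.26 -0.04] yaw-ish deg 23.65
```

Call:
carry_out(increments=[[255,[0,-0.3,0.3],5],[255,[0,0,0.35],5],[255,[0,0,0.35],5],[255,[0,0,0.35],5],[255,[0,0,0.35],5],[255,[0,0,0],0]])

```text
time: 21.1
tool_pos: [0.6927, 0.0752, 0.1925]
ee_rot: [-2.624, 0.013, 0.506]
wrist_force: [-4.7, 1.2, 4.4]
width: 0.0137
finger_force: 29.9
```

```bash
python3 rel.py
```

```text
out of mouth: tcp 24.27 cap_mid 6.52 lateral in tool axes, mm to go [0.76 0.95 0.01] force tool [-3.6  -5.06 -2.17] q6 1.04
torque tool [ 0.81 -0.74  0.  ] yaw-ish deg -1.22
```

Call:
carry_out(increments=[[255,[-0.6,-0.8,0.3],5],[255,[0,0,0.37],5],[255,[0,0,0.37],5],[255,[0,0,0.37],5],[255,[0,0,0],0]])

```text
time: 21.6
tool_pos: [0.692, 0.0761, 0.1915]
ee_rot: [-2.655, 0.181, 0.2]
wrist_force: [-1.9, 0.5, 5.0]
width: 0.0144
finger_force: 29.9
```

```bash
python3 rel.py
```

```text
out of mouth: tcp 22.82 cap_mid 5.07 lateral in tool axes, mm to go [1.36 0.97 0.01] force tool [-2.68 -2.91 -3.69] q6 1.387
torque tool [ 0.53 -0.68  0.09] yaw-ish deg -21.17
```

Call:
carry_out(increments=[[255,[-0.4,-0.4,0.3],5],[255,[0,0,0.2],5],[255,[0,0,0],0]])

```text
time: 21.9
tool_pos: [0.6916, 0.0766, 0.191]
ee_rot: [-2.69, 0.259, 0.04]
wrist_force: [-1.4, 0.2, 4.3]
width: 0.0137
finger_force: 29.9
```

```bash
python3 rel.py
```

```text
out of mouth: tcp 22.12 cap_mid 4.37 lateral in tool axes, mm to go [1.72 0.93 0.01] force tool [-2.44 -1.91 -3.25] q6 1.561
torque tool [ 0.32 -0.54  0.01] yaw-ish deg -31.13
```

Call:
carry_out(increments=[[255,[-0.2,-0.2,0.2],4],[255,[0,0,0.1],3],[255,[0,0,0],0]])

```text
time: 22.2
tool_pos: [0.6914, 0.0768, 0.1906]
ee_rot: [-2.722, 0.311, -0.075]
wrist_force: [-0.8, -0.1, 3.8]
width: 0.0142
finger_force: 29.9
```

```bash
python3 rel.py
```

```text
out of mouth: tcp 21.62 cap_mid 3.87 lateral in tool axes, mm to go [1.97 0.69 0.01] force tool [-1.97 -1.27 -3.13] q6 1.683
torque tool [ 0.16 -0.41 -0.01] yaw-ish deg -38.13
```

Call:
carry_out(increments=[[255,[0,0,0.1],3],[255,[0,0,0.1],3],[255,[0,0,0],0]])

```text
time: 22.5
tool_pos: [0.6911, 0.0771, 0.1903]
ee_rot: [-2.756, 0.353, -0.177]
wrist_force: [-0.6, 0.9, 3.7]
width: 0.0139
finger_force: 29.9
```

```bash
python3 rel.py
```

```text
out of mouth: tcp 21.19 cap_mid 3.44 lateral in tool axes, mm to go [2.24 0.55 0.01] force tool [-2.   -1.96 -2.64] q6 1.787
torque tool [ 0.21 -0.37  0.02] yaw-ish deg -44.14
```

Call:
carry_out(increments=[[255,[0,0,0.1],3],[255,[0,0,0.1],3],[255,[0,0,0],0]])

```text
time: 22.8
tool_pos: [0.6909, 0.0771, 0.1903]
ee_rot: [-2.794, 0.391, -0.282]
wrist_force: [-1.8, 0.2, 3.1]
width: 0.0138
finger_force: 29.9
```

```bash
python3 rel.py
```

```text
out of mouth: tcp 21.11 cap_mid 3.36 lateral in tool axes, mm to go [2.39 0.25 0.01] force tool [-2.79 -0.46 -2.19] q6 1.892
torque tool [ 0.15 -0.38  0.02] yaw-ish deg -50.15
```

Call:
carry_out(increments=[[255,[0,0,0],3],[255,[0,0,0],2],[255,[0,0,0],0]])

```text
time: 23.1
tool_pos: [0.6909, 0.0771, 0.1903]
ee_rot: [-2.829, 0.419, -0.372]
wrist_force: [-1.1, 0.2, 3.6]
width: 0.0138
finger_force: 29.9
```

```bash
python3 rel.py
```

```text
out of mouth: tcp 21.09 cap_mid 3.34 lateral in tool axes, mm to go [2.47 0.01 0.01] force tool [-2.44 -0.65 -2.76] q6 1.98
torque tool [ 0.09 -0.47  0.  ] yaw-ish deg -55.16
```

Call:
carry_out(increments=[[150,[0,0,0],0],[120,[0,0,0],0],[120,[0,0,0],0],[120,[0,0,0],0],[120,[0,0,-15],0],[120,[0,0,-35],0],[120,[0,0,-30],0],[120,[0,0,0],0]])

```text
time: 23.9
tool_pos: [0.7123, 0.0412, 0.2638]
ee_rot: [-2.829, 0.412, -0.375]
wrist_force: [-0.5, 0.5, 0.5]
width: 0.05
finger_force: 0.0
```

```bash
python3 rel.py; python3 st.py; python3 - <<'E'
from h import *
a=robot.snapshot("side")[110:210,310:410]; b=robot.snapshot("wrist"); 
cv2.imwrite("pics/end.png",cv2.hconcat([cv2.resize(a,(400,400),interpolation=cv2.INTER_CUBIC),b[:,120:520]]))
E
```

```text
out of mouth: tcp 105.62 cap_mid 87.87 lateral in tool axes, mm to go [2.59 0.79 0.04] force tool [-0.79 -0.26 -0.07] q6 2.034
torque tool [-0.12  0.13 -0.02] yaw-ish deg -55.22
23.9 q [-0.1988, 0.7092, 0.5371, 0.472, 2.1924, 2.0339] p [0.7123 0.0412 0.2638] rpy [-2.8291  0.412  -0.3754] tilt 29.31 dir 119.6
f [-0.54  0.45  0.45] t [-0.16 -0.07  0.03] w 0.05 0.0
```

View pics/end.png

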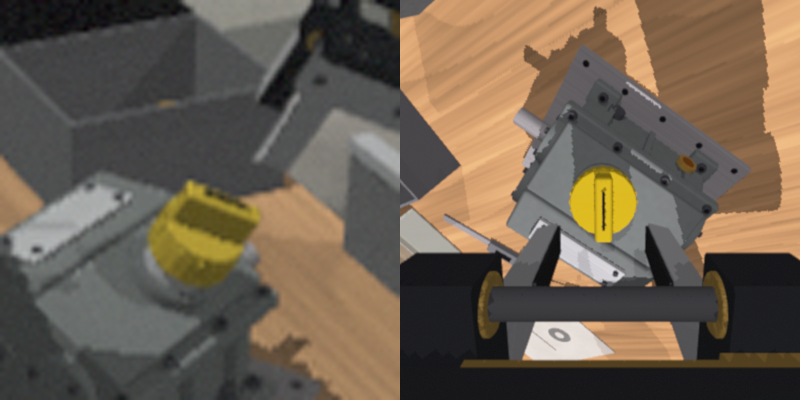

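```bash
python3 -c "
from bench import robot
print(robot.close_job())"
```

```text
the job is handed in; nothing more can be done
None
```

The yellow cap is screwed fully down on the neck rim, released, and the job is handed in at about 24 s. It dropped into the thread gaps at once, so the 10° back-turn only met the stop rib; it then turned about 100° clockwise until it stopped sinking, with wrist forces of only a few newtons while it was on the thread.

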